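# Lock the loaded shuttle with its index plunger

### The job

On the small aluminium shuttle fixture, slide the shuttle by its upright handle fully home against the stop block, without ramming it. Then pull the parked index knob straight up until it is clear of its ridge, turn it clockwise (seen from above) until its bar lies along the shuttle's travel, and let it snap fully down into the deep notch so that the plunger drops into the shuttle's hole. Go by feel: do not yank the knob hard against its pull stop or force it round against the ridges, and leave the other things on the bench where they are.

Things in the scene. Friction and masses are not known exactly. Their poses are not given: they have to be found in the camera images.
- fixture: Fixture: aluminium base plate 160 x 330 x 15 mm, fixed; origin at the centre of its underside, y along the shuttle's travel (+y = home), z up. Positions in the other entries are in this frame. A grey bridge (106 mm in x, 50 mm in y, top at z = 50 mm) over the shuttle carries the knob, whose upright axis is at x = 0, y = 85 mm.
- stop: Stop block, dark steel, 50 x 18 x 30 mm, fixed at the +y end of the base; origin at the bottom middle of the face that the shuttle's end comes to rest against (y = 115 mm).
- shuttle (a joint): How far the shuttle is drawn out, m: 0 = its end against the stop block, grows towards -y, 0.02 to 0.065 at the start. Slides with about 4 N of friction, stays where left, meets the stop hard. Steel plate 50 mm wide, top at z = 28 mm, with an 11 mm hole that must be under the 8 mm plunger (within 1.5 mm) for it to drop in; else the knob stays 8 mm high.
- shuttle_handle (a point): Centre of the shuttle's upright handle: dark steel plate 40 mm (x) by 12 mm (y, along the travel) by 45 mm tall, from z = 28 to 73 mm; the point is half-way up, at y = -90 mm when home. The nest with the part (top at z = 60 mm) begins 50 mm from it towards +y.
- knob_grip (a point): Centre of the knob's bar, half-way up: black plastic bar 56 mm long, 12 mm thick, 16 mm tall, flat upright sides; under its ends it is free down to the notch block's top (z = 88 mm). Axes turn with the knob: y along the bar, z up. The point is at z = 120 mm when parked, 108 mm when locked.
- knob: The turning knob; origin on its axis. Its y axis lies along the bar: along the fixture's y when locked, 0.95 to 1.4 rad anticlockwise of that (seen from above, +z turn) when parked, so it is turned clockwise by that angle. A tall wall stops it about 0.08 rad past the locked direction; it drops into the deep notch within about 0.08 rad of it.
- lift (a joint): Height of knob and plunger, m: 0 = fully down in the deep notch (locked), 0.012 = on the parking ledge, grows upwards. A spring and its weight hold it down with about 10 N when parked and 0.2 N more per mm. It must be raised 3 to 16 mm off the ledge (different each time, not measured) to clear the ridges; 2 mm above that height the pull ends at a hard stop.
- latch: The fixed notch block round the knob's axis (steel, 44 mm across, z = 54 to 88 mm) with parking ledge, deep notch and tall end walls; origin on the knob's axis at the base underside. A 40 mm cross pin under the knob, parallel to its bar, rests in it.
- ring: The detent ring round the notch block (steel, 53 mm across): carries the two ridges between parking ledge and deep notch and, inside, the pull stop. Its height was set by hand within 13 mm; do not load it with more than 25 N. Origin on the knob's axis.
- holder: Bystander: steel taper tool holder standing flange down, 45 mm across, 88 mm tall; origin at its underside.
- holder2: Bystander: steel collet chuck standing, 45 mm across, 82 mm tall; origin at its underside.
- wrench: Bystander: steel wrench lying flat; origin at its middle underside.
- collet: Bystander: steel collet 26 mm across, 30 mm tall, standing on the fixture's base plate; origin at its underside.
- oil: Bystander: white oil bottle 52 mm across, 130 mm tall; origin at its underside.
- inserts: Bystander: grey case 50 x 75 x 22 mm; origin at its underside.
- billet: Bystander: aluminium block 45 x 60 x 35 mm; origin at its underside.
- brush: Bystander: bench brush lying flat; origin at its underside.

How it is judged:
By the outcome, as a careful person would: the job done as asked, in the order asked, and still so for the second after the job is handed in, with the robot touching nothing.
It also fails if it takes over 58 s, if anything falls off the work surface, if the arm or the gripper's body presses on something with over 40 N, if the wrist force passes 120 N, or if a joint passes its speed limit or range.

### The arm

A 6-joint arm with a two-finger parallel gripper is mounted at the origin on the work surface. World frame = base frame: x ahead of the robot, y to its left, z up, the work surface at z = 0. Lengths are in m, angles in rad, forces in N, time in s.
With the tool pointing down it reaches from about 0.4 to 0.825 m from the base axis. Payload 7 kg.
Tool frame: the origin (TCP) lies between the finger pads; the fingertips stand tip_reach ahead of it and the grasp point (between the pads) lies 11 mm behind it (tip_reach is the distance from the TCP to the fingertips, in m); z points along the fingers, y is the line along which they close (so a half turn about z gives the same grasp; the last joint's range is limited). The gripper opens to 88 mm and grips with 3 to 60 N. Pads are 19 mm wide; open, the fingers measure 130 mm over their backs; the gripper's body (78 mm by 193 mm) begins 47 mm behind the grasp point.
Start: joints at [-0.992, 0.359, 0.012, 0, -1.224, -0.288], TCP at [0.194, -0.647, 0.197] pointing down, gripper open.
Joint ranges: [-3.07, 3.07], [-1.43, 2.12], [-1.02, 1.25], [-3.03, 1.67], [-3.05, -0], [-3.03, 3.03]. Speed limits (rad/s): [2.39, 2.39, 3.01, 3.14, 3.14, 3.14].

### API

Orientations are given as a unit quaternion [w, x, y, z].
In Python, from rig import sense, camera, finish_job, search_frame, silhouettes, landmark_of, tip_reach gives the robot as it stands. The module is installed in compiled form; this text tells all that it offers.
- The arm moves only by the tool step_arm, never from a script. Its argument "commands" is a list of rows, each an object of numbers: "tx", "ty", "tz": the shift along the tool's x, y, z in m; "spin": the turn about the tool's z in rad; "gripper": the gripper's target within -1 to 1 (shut at 1, half-way at 0, fully open at -1). In form: [{"tx": .., "ty": .., "tz": .., "spin": .., "gripper": ..}, ...]. A call has 1 to 5 rows; each row shifts and turns the commanded pose from where the row before left it, along the tool's axes as they then stand; what a row does not reach is not made up. A row lasts 1/8 s, in which the tool goes at most 62.5 mm and 10.7 degrees, less where a joint would pass 70% of its speed; a pose out of reach is approached as far as the arm can. A call with a gripper value outside its range is refused whole. The fingers move at their own pace and stop on an object; the grip force is fixed at half the most. Time passes only in rows, so rows that do not move let the fingers close. It gives the time, the measured TCP pose, the force, the opening and the grip force at its end, in the units of the state.
- sense(): the state, without advancing time (a new reading comes with each control period).
- camera(name): name is "scene" or "top"; returns a dict with "color" (480x640x3 uint8, red, green, blue), "fx", "fy", "cx", "cy" (pixels), "position" and "rotation" of the camera in the world. Camera axes: x right, y down, z forward; pixel columns grow to the right and rows downward; lengths in m; the calibration is good to about 2 mm. A picture is of the moment at which its call begins. There is no depth.
- finish_job(): hands the job in; it is judged then, once.
Trained networks look in the newest picture that a camera, given by its name, has taken for a name from the list of things; names that differ only in an ending like _2 or _b are one class to them, and where a whole thing is asked for, a point or a joint stands for the part that bears it (a point fixed in the world has none). Each returns a list of dicts, best first, with "confidence" (0 to 1); they miss things now and then, are a little off and sometimes report something else, mostly with a low value. They report only what shows in the picture. A call takes as long as a camera call.
- search_frame(camera, target): "box" ([centre column, centre row, width, height] in pixels, round what is visible of it).
- silhouettes(camera, target): "pixels" (480x640 bool, what is visible of it) and "box" ([centre column, centre row, width, height] in pixels, round what is visible of it).
- landmark_of(camera, target): "position" ([column, row] in pixels: a listed point, or the origin of a listed thing).
The state is a dict: "t": time; "joints": joint angles; "dq": joint speeds; "joint_torque": joint torques, N m; "eef_pos": TCP position; "orientation": TCP orientation; "wrist_force": force on the tool from outside, world axes, zero at the start; "ft_torque": the same for the moment, N m; "gripper_width": opening from 0.0 (shut) to 1.0 (fully open); "gripper_force": force on a finger pad.
Only numpy, scipy, OpenCV 4.12 (cv2) and the standard library are available. Lean on these libraries where they do the work, as an engineer would, in place of code of your own. Each camera call takes 0.05 s, during which the arm holds its last target. There are 200 camera calls.

## Working session

There is one attempt and no reset: what is moved stays moved. The work goes in short steps, Python scripts to look and compute and a tool call to move; the robot and the scene stay as the last step left them, time stands still between calls to the robot, and variables do not carry over. Pictures are saved under pics/ and viewed, at most 10 in all, crops included, and the job is handed in when it is done.

Besides the shell and the picture viewer there is one more tool, called as name(argument=value, ...) on one line, values as JSON. step_arm: Moves the arm, as the interface text tells. Its arguments: {"type":"object","properties":{"commands":{"type":"array","items":{"type":"object","properties":{"tx":{"type":"number"},"ty":{"type":"number"},"tz":{"type":"number"},"spin":{"type":"number"},"gripper":{"type":"number"}}}}},"required":["commands"]}

```bash
mkdir -p pics
cat > h.py <<'E'
import numpy as np, cv2
from rig import *
def snap(n,f=None):
    c=camera(n)
    if f: cv2.imwrite('pics/'+f,c['color'][:,:,::-1])
    return c
def ray(c,p):
    d=np.array([(p[0]-c['cx'])/c['fx'],(p[1]-c['cy'])/c['fy'],1.]); d=np.array(c['rotation'])@d
    return np.array(c['position']),d
def atz(c,p,z):
    o,d=ray(c,p); return o+d*(z-o[2])/d[2]
def tri(c1,p1,c2,p2):
    o1,d1=ray(c1,p1);o2,d2=ray(c2,p2)
    s=np.linalg.lstsq(np.c_[d1,-d2],o2-o1,rcond=None)[0]
    a=o1+d1*s[0];b=o2+d2*s[1]; return (a+b)/2,np.linalg.norm(a-b)
def proj(c,P):
    q=np.array(c['rotation']).T@(np.array(P)-np.array(c['position'])); return [c['fx']*q[0]/q[2]+c['cx'],c['fy']*q[1]/q[2]+c['cy']]
E
python3 - <<'E'
from h import *
np.set_printoptions(precision=4,suppress=True)
cs={n:snap(n,n+'0.png') for n in('scene','top')}
print(tip_reach,sense())
for n in cs: print(n,cs[n]['position'],cs[n]['fx'])
for t in['fixture','stop','shuttle_handle','knob_grip','knob','latch','ring','collet','oil','holder','holder2']:
    L={n:landmark_of(n,t) for n in cs}
    print(t,[[ (np.round(d['position'],1).tolist(),round(d['confidence'],2)) for d in L[n][:2]] for n in cs], end=' ')
    if all(L.values()):print(*tri(cs['scene'],L['scene'][0]['position'],cs['top'],L['top'][0]['position']))
    else: print()
E
```

```text
0.008 {'t': 0.1, 'joints': array([-0.9919,  0.3593,  0.0112, -0.0003, -1.2241, -0.2881]), 'dq': array([ 0.0002, -0.002 ,  0.0021,  0.0003,  0.0007,  0.0008]), 'joint_torque': array([ -0.0006, -58.4163,  29.375 ,   7.0154,   0.0102,  -0.0001]), 'eef_pos': array([ 0.1934, -0.6462,  0.1962]), 'orientation': array([-0.0002, -0.1449,  0.9895,  0.0007]), 'wrist_force': array([ 0.0247, -0.4952,  0.2791]), 'ft_torque': array([-0.044 , -0.05  ,  0.0189]), 'gripper_force': 0.0, 'gripper_width': 0.9993941576368025}
scene [ 1.0792 -0.4521  0.8868] 539.8545995090417
top [0.4466 0.0044 1.214 ] 575.7475977871876
fixture [[([308.0, 254.8], 0.7)], [([318.1, 253.2], 0.65)]] Traceback (most recent call last):
  File "<stdin>", line 9, in <module>
  File "h.py", line 13, in tri
    o1,d1=ray(c1,p1);o2,d2=ray(c2,p2)
          ~~~^^^^^^^
  File "h.py", line 8, in ray
    d=np.array([(p[0]-c['cx'])/c['fx'],(p[1]-c['cy'])/c['fy'],1.]); d=np.array(c['rotation'])@d
                                                                      ~~~~~~~~~~~~~~~~~~~~~~~^~
ValueError: matmul: Input operand 1 has a mismatch in its core dimension 0, with gufunc signature (n?,k),(k,m?)->(n?,m?) (size 3 is different from 4)
```

```bash
cat >> h.py <<'E'
from scipy.spatial.transform import Rotation as R
_cam=camera
def camera(n):
    c=dict(_cam(n)); w,x,y,z=c['rotation']; c['rotation']=R.from_quat([x,y,z,w]).as_matrix(); return c
E
python3 - <<'E'
from h import *
np.set_printoptions(precision=4,suppress=True)
cs={n:snap(n,n+'0.png') for n in('scene','top')}
for t in['fixture','stop','shuttle_handle','knob_grip','knob','latch','ring','collet','oil','holder','holder2']:
    L={n:landmark_of(n,t) for n in cs}
    print(t,[[ (np.round(d['position'],1).tolist(),round(d['confidence'],2)) for d in L[n][:2]] for n in cs], end=' ')
    if all(L.values()):print(*tri(cs['scene'],L['scene'][0]['position'],cs['top'],L['top'][0]['position']))
    else: print()
E
```

```text
fixture [[([306.1, 250.9], 0.96), ([378.1, 266.2], 0.64)], [([317.0, 251.5], 0.66)]] [0.5647 0.0121 0.0125] 0.0048355230627915285
stop [[([349.8, 222.2], 0.48)], [([262.2, 254.4], 0.75)]] [0.5654 0.1315 0.0117] 0.005555813675273658
shuttle_handle [[([254.2, 267.0], 0.82)], [([374.6, 260.0], 0.56), ([274.7, 256.4], 0.31)]] [ 0.5418 -0.1046  0.0384] 0.0030246153129270437
knob_grip [[([341.1, 192.5], 0.58)], [([269.4, 250.0], 0.65)]] [0.5615 0.1046 0.1185] 0.0009233982445754459
knob [[], [([271.6, 257.0], 0.49)]] 
latch [[([339.3, 231.7], 0.52)], [([274.7, 256.1], 0.66)]] [ 0.5617  0.1057 -0.0028] 0.0036008919958777784
ring [[([340.4, 228.0], 0.71), ([253.9, 267.6], 0.48)], [([274.1, 254.7], 0.61)]] [0.5636 0.1059 0.0108] 0.004054797038547704
collet [[([306.6, 278.1], 0.47)], [([342.2, 224.6], 0.7)]] [ 0.6203 -0.04    0.0223] 0.0007160526284813061
oil [[([418.1, 208.7], 0.67)], [([189.7, 227.8], 0.72)]] [ 0.6291  0.2882 -0.0066] 0.004820297093667677
holder [[([343.9, 291.2], 0.89), ([377.5, 264.2], 0.57)], [([317.9, 203.2], 0.8), ([269.8, 195.5], 0.65)]] [ 0.6747  0.0104 -0.0136] 0.0029399256362734037
holder2 [[([343.9, 291.2], 0.89), ([377.5, 264.2], 0.57)], [([317.9, 203.2], 0.8), ([269.8, 195.5], 0.65)]] [ 0.6747  0.0104 -0.0136] 0.0029399256362734037
```

View pics/scene0.png

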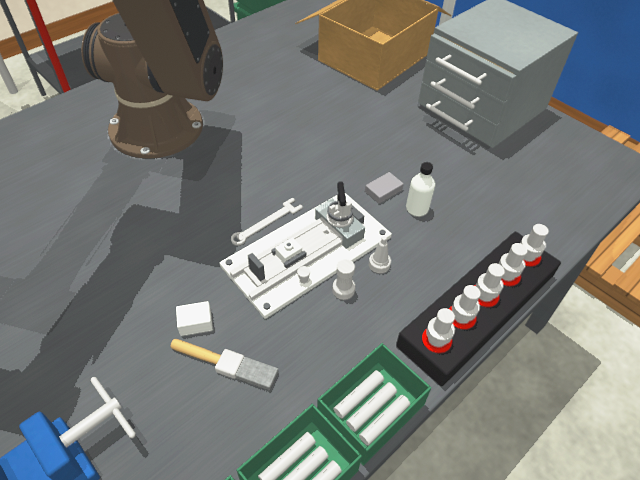

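View pics/top0.png

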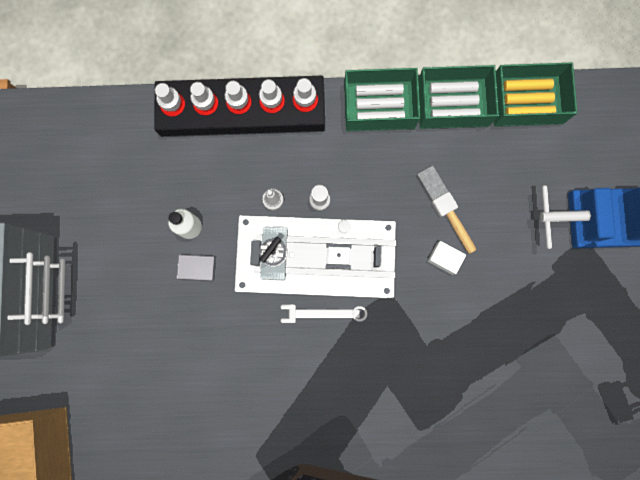

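Run:
```python
from h import *
np.set_printoptions(precision=4,suppress=True)
c=snap('top'); im=c['color']
s=silhouettes('top','fixture'); m=s[0]['pixels'].astype(np.uint8)
print(s[0]['confidence'],s[0]['box'])
# bright plate mask
g=im.min(axis=2); b=np.zeros_like(g); roi=(slice(205,305),slice(228,402)); b[roi]=(g[roi]>150)*255
n,l,st,_=cv2.connectedComponentsWithStats(b); k=1+st[1:,4].argmax()
for mm in(m,(l==k).astype(np.uint8)):
    pts=np.argwhere(mm)[:,::-1].astype(np.float32)
    box=cv2.boxPoints(cv2.minAreaRect(pts)); W=np.array([atz(c,p,.015) for p in box])
    print(box.round(1).tolist(),W.mean(0),np.linalg.norm(W[0]-W[1]),np.linalg.norm(W[1]-W[2]))
    for i in range(4):
        d=W[(i+1)%4]-W[i]; print(np.degrees(np.arctan2(d[1],d[0])).round(2),end=' ')
    print()
d=((im.max(axis=2)<75)*255).astype(np.uint8); o=np.zeros_like(d); o[225:290,245:395]=d[225:290,245:395]
n,l,st,ce=cv2.connectedComponentsWithStats(o)
for i in range(1,n):
    if st[i,4]>25:
        pts=np.argwhere(l==i)[:,::-1].astype(np.float32); print(st[i],ce[i].round(1),cv2.minAreaRect(pts))
for n2 in['shuttle_handle','knob_grip']:
    for q in silhouettes('top',n2)[:2]:print(n2,q['confidence'],q['box'])
z=np.hstack([cv2.resize(im[220:295,240:330],None,fx=4.4,fy=4.4,interpolation=cv2.INTER_CUBIC),cv2.resize(im[220:295,310:400],None,fx=4.4,fy=4.4,interpolation=cv2.INTER_CUBIC)])
cv2.imwrite('pics/z1.png',z[:,:,::-1])
w,x,y,zz=sense()['orientation'];print(R.from_quat([x,y,zz,w]).as_matrix())
```

```text
0.91 [315.7, 255.9, 159.2, 87.8]
[[233.8000030517578, 292.79998779296875], [236.6999969482422, 214.5], [396.8999938964844, 220.60000610351562], [394.0, 298.8999938964844]] [0.5559 0.0183 0.015 ] 0.16489118893426133 0.3378945064130842
-2.82 -93.97 175.23 86.22 
[[234.3000030517578, 291.79998779296875], [237.3000030517578, 214.60000610351562], [396.20001220703125, 220.6999969482422], [393.29998779296875, 297.79998779296875]] [0.5568 0.0184 0.015 ] 0.16245060298571581 0.33531747031900616
-2.84 -93.98 175.22 86.2 
[259 237  22  25 140] [269.9 249. ] ((269.74237060546875, 250.00942993164062), (7.858153820037842, 30.607994079589844), 39.09385681152344)
[374 248   4  19  31] [374.5 257.1] ((375.5, 257.0), (3.0, 18.0), 0.0)
shuttle_handle 0.8 [334.1, 257.3, 99.6, 26.8]
knob_grip 0.67 [271.1, 250.1, 21.6, 26.2]
[[-0.958  -0.2868 -0.    ]
 [-0.2868  0.958  -0.    ]
 [ 0.     -0.     -1.    ]]
```

View pics/z1.png

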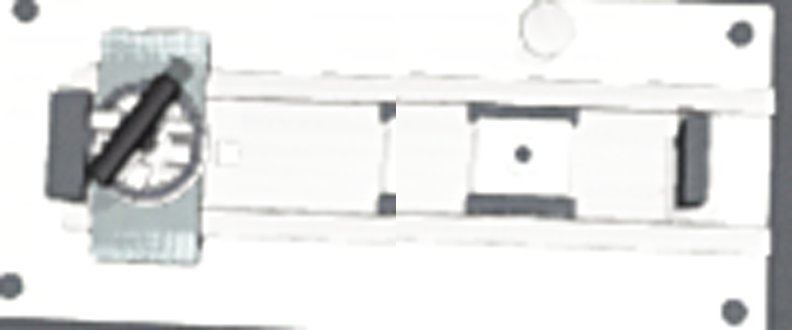

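```bash
cat >> h.py <<'E'
def pose():
    s=sense(); w,x,y,z=s['orientation']; M=R.from_quat([x,y,z,w]).as_matrix()
    return np.array(s['eef_pos']),np.degrees(np.arctan2(M[1,1],M[0,1])),s
def plan(P,yaw,g,n=None,start=None):
    p,a,_=pose() if start is None else (*start,0)
    D=np.array(P)-p; n=n or int(max(np.ceil(np.linalg.norm(D)/.058),np.ceil(abs(yaw-a)/10.5),1))
    rows=[]
    for i in range(n):
        t=np.radians(a); x=np.array([-np.sin(t),np.cos(t)])*1.0; y=np.array([np.cos(t),np.sin(t)])
        x=np.array([y[1]*-1,y[0]])*-1  # tool x = y_tool x z_tool (z down)
        x=np.cross([y[0],y[1],0],[0,0,-1])[:2]
        d=D/n; r=dict(tx=round(float(d[:2]@x),4),ty=round(float(d[:2]@y),4),tz=round(float(-d[2]),4),spin=round(float(-np.radians((yaw-pose0(a,yaw,n,i))/1)) if 0 else float(-np.radians((yaw-a0(a,i,yaw,n))/n)),4) if 0 else 0,gripper=g)
        rows.append(r)
    return rows
E
python3 - <<'E'
# rewrite plan cleanly
s=open('h.py').read(); i=s.index('def plan'); s=s[:i]+'''def plan(P,yaw,g,n=None):
    p,a,_=pose(); D=np.array(P)-p; da=yaw-a
    n=n or int(max(np.ceil(np.linalg.norm(D)/.058),np.ceil(abs(da)/10.5),1))
    for i in range(n):
        t=np.radians(a+da*i/n); y=np.array([np.cos(t),np.sin(t),0]); x=np.cross(y,[0,0,-1]); d=D/n
        print('{"tx":%.3f,"ty":%.3f,"tz":%.3f,"spin":%.3f,"gripper":%g}'%(d@x,d@y,-d[2],-np.radians(da)/n,g),end=',\\n' if i%5==4 else ',')
    print()
'''
open('h.py','w').write(s)
E
python3 - <<'E'
from h import *
np.set_printoptions(precision=4,suppress=True)
c=snap('top'); im=c['color']; g=im.min(axis=2).astype(float)
# sub-pixel plate edges
def cross(v,th=140):
    i=np.argmax(v>th); return i-1+(th-v[i-1])/(v[i]-v[i-1])
top=[atz(c,(u,205+cross(g[205:235,u])),.015) for u in range(300,390,3)]
bot=[atz(c,(u,310-cross(g[310:280:-1,u])),.015) for u in range(245,385,3)]
rig=[atz(c,(405-cross(g[v,405:385:-1]),v),.015) for v in range(226,292,3)]
lef=[atz(c,(225+cross(g[v,225:245]),v),.015) for v in range(222,286,3)]
L={}
for k,E in dict(top=top,bot=bot,rig=rig,lef=lef).items():
    E=np.float32([e[:2] for e in E]); l=cv2.fitLine(E,cv2.DIST_HUBER,0,.001,.001).ravel(); L[k]=l
    print(k,np.degrees(np.arctan2(l[1],l[0])).round(2),l[2:])
print('handle top',atz(c,(379,256),.073))
z=cv2.resize(im[225:275,250:295],None,fx=8,fy=8,interpolation=cv2.INTER_CUBIC)
d=(z.max(axis=2)<62).astype(np.uint8); n,l,st,ce=cv2.connectedComponentsWithStats(d); k=1+st[1:,4].argmax()
pts=np.argwhere(l==k)[:,::-1].astype(np.float32); r=cv2.minAreaRect(pts); bp=cv2.boxPoints(r)/8+[250,225]
W=np.array([atz(c,p,.128) for p in bp]); print(W.mean(0)); 
for i in(0,1): e=W[i+1]-W[i]; print(np.linalg.norm(e),np.degrees(np.arctan2(e[1],e[0])))
E
```

```text
top 86.21 [ 0.6324 -0.0626]
bot 82.48 [0.4721 0.0499]
rig -3.98 [ 0.5556 -0.1481]
lef -3.9 [0.5556 0.1848]
handle top [ 0.5475 -0.1092  0.073 ]
[0.5594 0.1018 0.128 ]
0.057675334268489524 -39.85910611922534
0.01531706863362569 -130.35429396806853
```

Run:
```python
from h import *
print(pose()[:2]); plan([.548,-.109,.17],266.1,0)
```

```text
(array([ 0.19350132, -0.64662914,  0.19694328]), np.float64(106.65871326746304))
{"tx":-0.031,"ty":0.026,"tz":0.002,"spin":-0.174,"gripper":0},{"tx":-0.035,"ty":0.020,"tz":0.002,"spin":-0.174,"gripper":0},{"tx":-0.038,"ty":0.014,"tz":0.002,"spin":-0.174,"gripper":0},{"tx":-0.040,"ty":0.007,"tz":0.002,"spin":-0.174,"gripper":0},{"tx":-0.040,"ty":0.000,"tz":0.002,"spin":-0.174,"gripper":0},
{"tx":-0.040,"ty":-0.007,"tz":0.002,"spin":-0.174,"gripper":0},{"tx":-0.038,"ty":-0.014,"tz":0.002,"spin":-0.174,"gripper":0},{"tx":-0.035,"ty":-0.020,"tz":0.002,"spin":-0.174,"gripper":0},{"tx":-0.031,"ty":-0.026,"tz":0.002,"spin":-0.174,"gripper":0},{"tx":-0.026,"ty":-0.031,"tz":0.002,"spin":-0.174,"gripper":0},
{"tx":-0.020,"ty":-0.035,"tz":0.002,"spin":-0.174,"gripper":0},{"tx":-0.014,"ty":-0.038,"tz":0.002,"spin":-0.174,"gripper":0},{"tx":-0.007,"ty":-0.040,"tz":0.002,"spin":-0.174,"gripper":0},{"tx":-0.000,"ty":-0.040,"tz":0.002,"spin":-0.174,"gripper":0},{"tx":0.007,"ty":-0.040,"tz":0.002,"spin":-0.174,"gripper":0},
{"tx":0.013,"ty":-0.038,"tz":0.002,"spin":-0.174,"gripper":0},
```

step_arm(commands=[{"tx": -0.031, "ty": 0.026, "tz": 0.002, "spin": -0.174, "gripper": 0}, {"tx": -0.035, "ty": 0.02, "tz": 0.002, "spin": -0.174, "gripper": 0}, {"tx": -0.038, "ty": 0.014, "tz": 0.002, "spin": -0.174, "gripper": 0}, {"tx": -0.04, "ty": 0.007, "tz": 0.002, "spin": -0.174, "gripper": 0}, {"tx": -0.04, "ty": 0.0, "tz": 0.002, "spin": -0.174, "gripper": 0}])

```text
t: 2.28
eef_pos: [0.3053, -0.4771, 0.1871]
orientation: [0.0, -0.551, 0.835, -0.0]
wrist_force: [0.4, -0.2, 0.6]
gripper_width: 0.52
gripper_force: 0.0
```

step_arm(commands=[{"tx": -0.04, "ty": -0.007, "tz": 0.002, "spin": -0.174, "gripper": 0}, {"tx": -0.038, "ty": -0.014, "tz": 0.002, "spin": -0.174, "gripper": 0}, {"tx": -0.035, "ty": -0.02, "tz": 0.002, "spin": -0.174, "gripper": 0}, {"tx": -0.031, "ty": -0.026, "tz": 0.002, "spin": -0.174, "gripper": 0}, {"tx": -0.026, "ty": -0.031, "tz": 0.002, "spin": -0.174, "gripper": 0}])

```text
t: 2.9
eef_pos: [0.4172, -0.3084, 0.1772]
orientation: [-0.0, 0.851, -0.525, 0.0]
wrist_force: [0.9, -0.4, 0.5]
gripper_width: 0.499
gripper_force: 0.0
```

step_arm(commands=[{"tx": -0.02, "ty": -0.035, "tz": 0.002, "spin": -0.174, "gripper": 0}, {"tx": -0.014, "ty": -0.038, "tz": 0.002, "spin": -0.174, "gripper": 0}, {"tx": -0.007, "ty": -0.04, "tz": 0.002, "spin": -0.174, "gripper": 0}, {"tx": 0, "ty": -0.04, "tz": 0.002, "spin": -0.174, "gripper": 0}, {"tx": 0.007, "ty": -0.04, "tz": 0.002, "spin": -0.174, "gripper": 0}])

```text
t: 3.52
eef_pos: [0.5293, -0.1402, 0.1672]
orientation: [-0.0, 0.993, -0.117, 0.0]
wrist_force: [0.7, -0.1, 0.3]
gripper_width: 0.498
gripper_force: 0.0
```

Run:
```python
from h import *
p,a,s=pose();print(p,a,s['joints'],s['gripper_width']); plan([.548,-.109,.15],266.1,0)
```

```text
[ 0.52933875 -0.14022949  0.16720547] -103.456142959037 [ 9.89563362e-02  1.71731038e-01 -3.14704899e-01  1.09480732e-04
 -1.08373608e+00  1.23693475e+00] 0.49833246369493905
{"tx":0.000,"ty":-0.001,"tz":0.000,"spin":-0.179,"gripper":0},{"tx":0.000,"ty":-0.001,"tz":0.000,"spin":-0.179,"gripper":0},{"tx":0.001,"ty":-0.001,"tz":0.000,"spin":-0.179,"gripper":0},{"tx":0.001,"ty":-0.001,"tz":0.000,"spin":-0.179,"gripper":0},{"tx":0.001,"ty":-0.001,"tz":0.000,"spin":-0.179,"gripper":0},
{"tx":0.001,"ty":-0.000,"tz":0.000,"spin":-0.179,"gripper":0},{"tx":0.001,"ty":-0.000,"tz":0.000,"spin":-0.179,"gripper":0},{"tx":0.001,"ty":-0.000,"tz":0.000,"spin":-0.179,"gripper":0},{"tx":0.001,"ty":0.000,"tz":0.000,"spin":-0.179,"gripper":0},{"tx":0.001,"ty":0.000,"tz":0.000,"spin":-0.179,"gripper":0},
{"tx":0.001,"ty":0.001,"tz":0.000,"spin":-0.179,"gripper":0},{"tx":0.001,"ty":0.001,"tz":0.000,"spin":-0.179,"gripper":0},{"tx":0.001,"ty":0.001,"tz":0.000,"spin":-0.179,"gripper":0},{"tx":0.000,"ty":0.001,"tz":0.000,"spin":-0.179,"gripper":0},{"tx":0.000,"ty":0.001,"tz":0.000,"spin":-0.179,"gripper":0},
[... 615 characters left out ...]
r":0},
{"tx":-0.001,"ty":-0.000,"tz":0.000,"spin":-0.179,"gripper":0},{"tx":-0.001,"ty":-0.000,"tz":0.000,"spin":-0.179,"gripper":0},{"tx":-0.001,"ty":-0.000,"tz":0.000,"spin":-0.179,"gripper":0},{"tx":-0.001,"ty":-0.001,"tz":0.000,"spin":-0.179,"gripper":0},{"tx":-0.001,"ty":-0.001,"tz":0.000,"spin":-0.179,"gripper":0},
{"tx":-0.001,"ty":-0.001,"tz":0.000,"spin":-0.179,"gripper":0},{"tx":-0.000,"ty":-0.001,"tz":0.000,"spin":-0.179,"gripper":0},{"tx":-0.000,"ty":-0.001,"tz":0.000,"spin":-0.179,"gripper":0},{"tx":-0.000,"ty":-0.001,"tz":0.000,"spin":-0.179,"gripper":0},{"tx":0.000,"ty":-0.001,"tz":0.000,"spin":-0.179,"gripper":0},
{"tx":0.000,"ty":-0.001,"tz":0.000,"spin":-0.179,"gripper":0},
```

step_arm(commands=[{"spin": -0.167, "gripper": 0}, {"tx": 0.0165, "ty": -0.0325, "tz": 0.02, "gripper": 0}, {"tz": 0.02, "gripper": 0}, {"gripper": 0}])

```text
invalid input
```

```bash
sed -i 's/da=yaw-a$/da=(yaw-a+180)%360-180/' h.py
python3 - <<'E'
from h import *
c=snap('scene');t=snap('top'); p,a,s=pose(); print(p,a,s['gripper_width'])
y=np.array([np.cos(np.radians(a)),np.sin(np.radians(a)),0])
# project planned pad/grip points for overlay
im=c['color'][:,:,::-1].copy()
h=np.array([.548,-.1092,0])
k=3
crop=cv2.resize(im[200:320,200:400],None,fx=4,fy=4,interpolation=cv2.INTER_CUBIC)
def dot(P,col):
    q=proj(c,P); cv2.circle(crop,(int((q[0]-200)*4+2),int((q[1]-200)*4+2)),3,col,-1)
fx=np.array([.998,-.068,0]); fy=np.array([.068,.998,0])
for sx in(-.02,.02):
  for sy in(-.006,.006): dot(h+sx*fx+sy*fy+[0,0,.073],(0,0,255))
for sx in(-.08,.08):
  for sy in(-.165,.165): dot(np.array([.5568,.0183,.015])+sx*fx+sy*fy,(0,200,0))
dot([.5625,.1035,.128],(255,0,255))
cv2.imwrite('pics/s1.png',crop)
E
```

```text
[ 0.53048728 -0.1389375   0.16676466] -103.37366582777514 0.5029764271912763
```

View pics/s1.png

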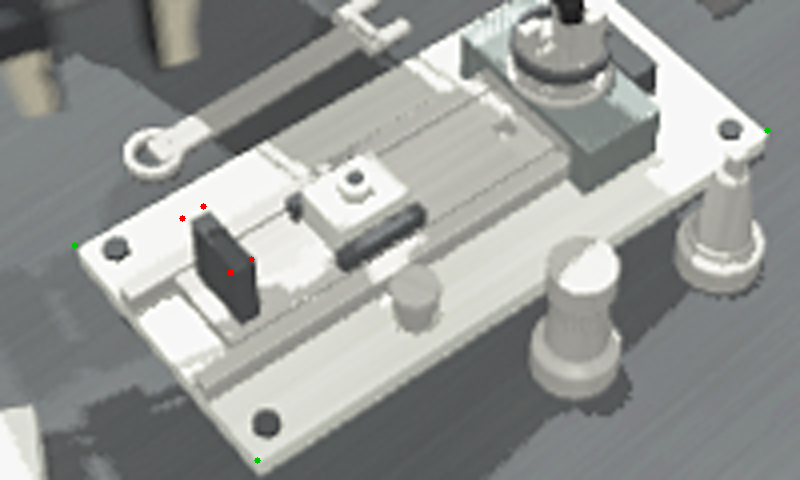

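step_arm(commands=[{"tx": 0, "ty": 0, "tz": 0, "spin": -0.167, "gripper": 0}, {"tx": 0.0165, "ty": -0.033, "tz": 0.02, "spin": 0, "gripper": 0}, {"tx": 0, "ty": 0, "tz": 0.04, "spin": 0, "gripper": 0}, {"tx": 0, "ty": 0, "tz": 0, "spin": 0, "gripper": 0}])

```text
t: 4.12
eef_pos: [0.545, -0.1099, 0.1045]
orientation: [0.0, 0.999, -0.037, -0.003]
wrist_force: [-0.0, 0.2, 0.7]
gripper_width: 0.503
gripper_force: 0.0
```

Run:
```python
from h import *
c=snap('scene'); p,a,s=pose(); print(p,a,s['gripper_width'])
im=c['color'][:,:,::-1]
cv2.imwrite('pics/s2.png',cv2.resize(im[200:320,180:340],None,fx=4,fy=4,interpolation=cv2.INTER_CUBIC))
```

```text
[ 0.54657659 -0.11016768  0.10657075] -94.24886105810376 0.5030144976749676
```

View pics/s2.png

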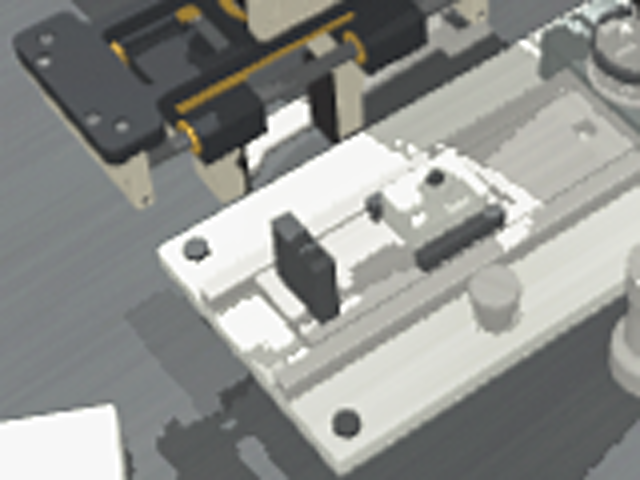

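Run:
```python
from h import *
c=snap('scene'); t=snap('top'); p,a,s=pose(); print(p,a)
y=np.array([np.cos(np.radians(a)),np.sin(np.radians(a)),0])
f=lambda P:(np.round((np.array(proj(c,P))-[180,200])*4)).tolist()
for d in(-.043,-.022,0,.022,.043): print(d,f(p+y*d-[0,0,.008]))
print('handle',f([.548,-.109,.073]))
im=t['color'][:,:,::-1]
cv2.imwrite('pics/t2.png',cv2.resize(im[200:310,300:440],None,fx=5,fy=5,interpolation=cv2.INTER_CUBIC))
```

```text
[ 0.54823385 -0.1102201   0.10847455] -94.24909702982495
-0.043 [365.0, 159.0]
-0.022 [328.0, 180.0]
0 [289.0, 202.0]
0.022 [249.0, 225.0]
0.043 [211.0, 248.0]
handle [295.0, 237.0]
```

View pics/t2.png

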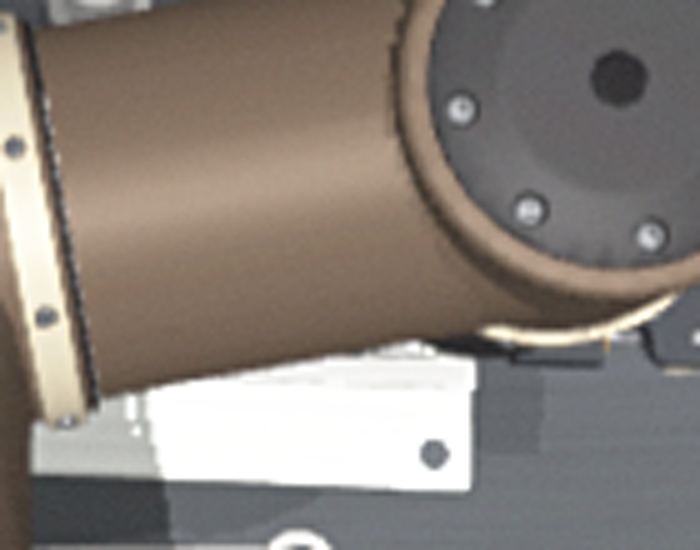

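Run:
```python
from h import *
c=snap('scene'); p,a,s=pose(); print(p,a,s['wrist_force'])
y=np.array([np.cos(np.radians(a)),np.sin(np.radians(a)),0]);x=np.cross(y,[0,0,-1])
im=cv2.resize(c['color'][170:320,160:360,::-1],None,fx=4,fy=4,interpolation=cv2.INTER_CUBIC)
f=lambda P:tuple(int(v) for v in (np.array(proj(c,P))-[160,170])*4+2)
for d in(-.022,0,.022):
    for w in(-.0095,.0095): cv2.circle(im,f(p+y*d+x*w-[0,0,.008]),3,(0,0,255),-1)
for sx in(-.02,.02):
  for sy in(-.006,.006): cv2.circle(im,f(np.array([.548,-.1085,.073])+sx*np.array([.998,-.068,0])+sy*np.array([.068,.998,0])),3,(0,255,0),-1)
cv2.imwrite('pics/s3.png',im)
```

```text
[ 0.54848084 -0.11015323  0.10874758] -94.25248148945121 [-0.00790904 -0.00278437 -0.05848492]
```

View pics/s3.png

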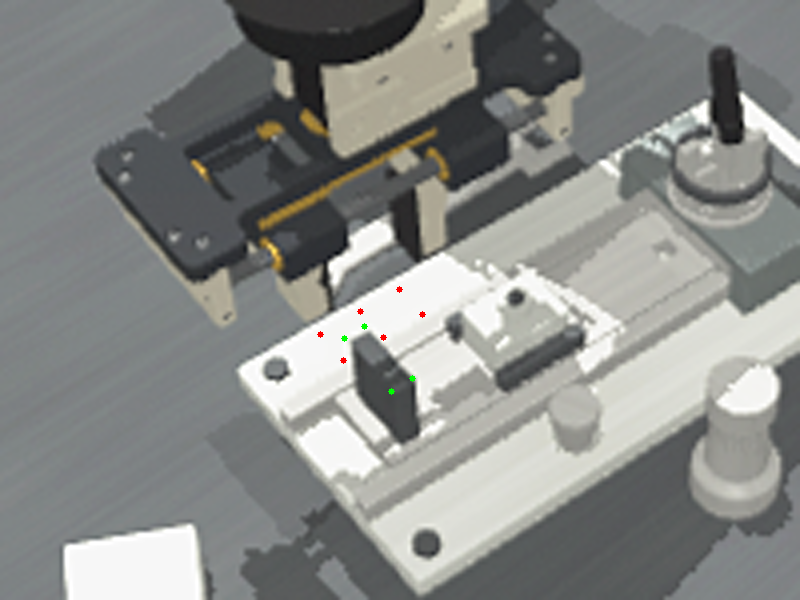

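step_arm(commands=[{"tx": 0, "ty": 0, "tz": 0.025, "spin": -0.006, "gripper": 0}, {"tx": 0, "ty": 0, "tz": 0.025, "spin": 0, "gripper": 0}, {"tx": 0, "ty": 0, "tz": 0, "spin": 0, "gripper": 0}])

```text
t: 4.7
eef_pos: [0.5468, -0.1101, 0.0568]
orientation: [0.0, 0.999, -0.034, -0.001]
wrist_force: [-0.3, 0.0, 0.0]
gripper_width: 0.5
gripper_force: 0.0
```

Run:
```python
from h import *
camera('scene');c=snap('scene'); p,a,s=pose(); print(p,a,s['wrist_force'])
y=np.array([np.cos(np.radians(a)),np.sin(np.radians(a)),0]);x=np.cross(y,[0,0,-1])
im=cv2.resize(c['color'][190:310,180:300,::-1],None,fx=5,fy=5,interpolation=cv2.INTER_CUBIC)
f=lambda P:tuple(int(v) for v in (np.array(proj(c,P))-[180,190])*5+2)
for d in(-.022,.022):
    for w in(-.0095,.0095): cv2.circle(im,f(p+y*d+x*w-[0,0,.008]),3,(0,0,255),-1)
cv2.imwrite('pics/s4.png',im)
```

```text
[ 0.54841689 -0.10996825  0.05848333] -93.88574176355463 [0.35665214 0.16489028 0.38087279]
```

View pics/s4.png

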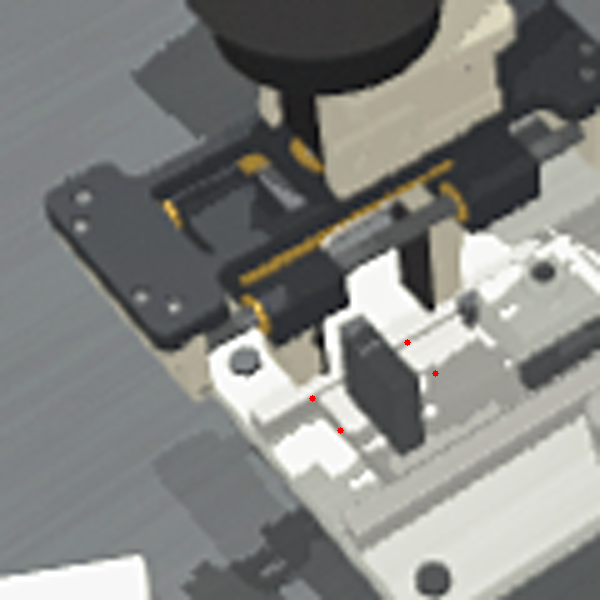

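step_arm(commands=[{"tx": 0, "ty": 0, "tz": 0.012, "spin": 0, "gripper": 0}, {"tx": 0, "ty": 0, "tz": 0, "spin": 0, "gripper": 0.5}, {"tx": 0, "ty": 0, "tz": 0, "spin": 0, "gripper": 0.7}, {"tx": 0, "ty": 0, "tz": 0, "spin": 0, "gripper": 0.7}, {"tx": 0, "ty": 0, "tz": 0, "spin": 0, "gripper": 0.8}])

```text
t: 5.42
eef_pos: [0.5476, -0.1097, 0.0451]
orientation: [-0.0, 0.999, -0.034, 0.0]
wrist_force: [0.3, -0.7, -1.2]
gripper_width: 0.126
gripper_force: 0.0
```

step_arm(commands=[{"tx": 0, "ty": 0, "tz": 0, "spin": 0, "gripper": 1}, {"tx": 0, "ty": 0, "tz": 0, "spin": 0, "gripper": 1}])

```text
t: 5.68
eef_pos: [0.5475, -0.1097, 0.045]
orientation: [-0.0, 0.999, -0.034, 0.0]
wrist_force: [0.5, 0.9, -0.5]
gripper_width: 0.007
gripper_force: 0.0
```

Run:
```python
from h import *
c=snap('scene');t=snap('top'); p,a,s=pose(); print(p,a,s['wrist_force'],s['gripper_width'],s['joints'])
for n in('scene','top'): print(n,[(np.round(d['position'],1),round(d['confidence'],2)) for d in landmark_of(n,'shuttle_handle')],[(np.round(d['position'],1),round(d['confidence'],2)) for d in landmark_of(n,'knob_grip')])
im=cv2.resize(c['color'][190:310,180:340,::-1],None,fx=5,fy=5,interpolation=cv2.INTER_CUBIC)
f=lambda P:tuple(int(v) for v in (np.array(proj(c,P))-[180,190])*5+2)
cv2.circle(im,f(p-[0,0,.008]),3,(0,0,255),-1)
cv2.imwrite('pics/s5.png',im)
```

```text
[ 0.54744353 -0.10974641  0.04495243] -93.88358761225916 [-0.02110837  0.48339191 -0.87218396] 0.002606768633621494 [ 1.52809538e-01  3.16138745e-01 -4.39725887e-01 -1.01919510e-05
 -8.15000665e-01  1.35021239e+00]
scene [] [(array([340.5, 193.1]), 0.63), (array([223.6, 363.3]), 0.53)]
top [] []
```

View pics/s5.png

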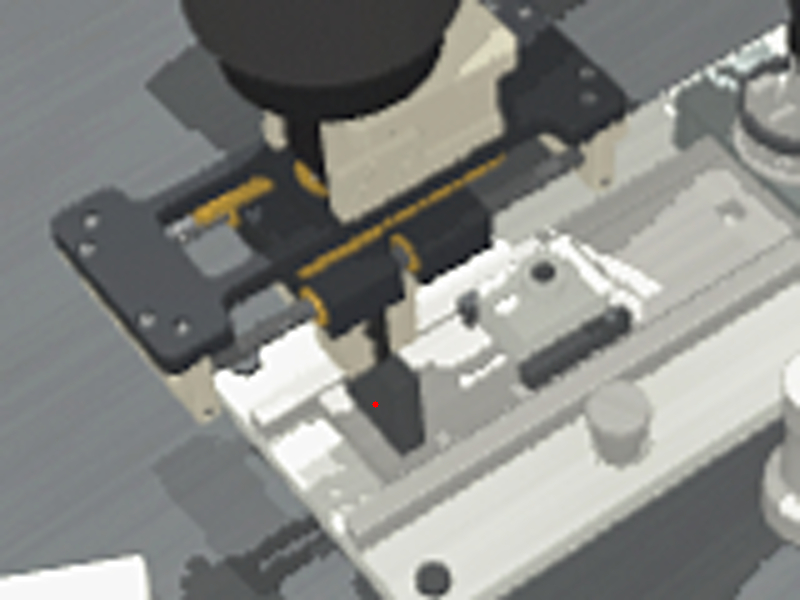

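step_arm(commands=[{"tx": 0, "ty": 0, "tz": 0, "spin": 0, "gripper": 0}, {"tx": 0, "ty": 0, "tz": 0, "spin": 0, "gripper": 0}, {"tx": 0, "ty": 0, "tz": 0.004, "spin": 0, "gripper": 0}, {"tx": 0, "ty": 0, "tz": 0.004, "spin": 0, "gripper": 0}, {"tx": 0, "ty": 0, "tz": 0, "spin": 0, "gripper": 0}])

```text
t: 6.6
eef_pos: [0.5471, -0.1098, 0.0364]
orientation: [0.0, 0.999, -0.034, -0.001]
wrist_force: [-0.5, -0.5, 0.7]
gripper_width: 0.48
gripper_force: 0.0
```

step_arm(commands=[{"tx": 0, "ty": 0, "tz": 0.002, "spin": 0, "gripper": 0}, {"tx": 0, "ty": 0, "tz": 0.001, "spin": 0, "gripper": 0}])

```text
t: 6.85
eef_pos: [0.5475, -0.1097, 0.0339]
orientation: [0.0, 0.999, -0.034, -0.0]
wrist_force: [-0.0, 1.0, 0.9]
gripper_width: 0.499
gripper_force: 0.0
```

step_arm(commands=[{"tx": 0, "ty": 0, "tz": 0.003, "spin": 0, "gripper": 0}, {"tx": 0, "ty": 0, "tz": 0.002, "spin": 0, "gripper": 0}])

```text
t: 7.1
eef_pos: [0.5474, -0.1097, 0.0287]
orientation: [-0.0, 0.999, -0.034, -0.0]
wrist_force: [0.5, 0.3, 0.3]
gripper_width: 0.498
gripper_force: 0.0
```

step_arm(commands=[{"tx": 0, "ty": 0, "tz": 0, "spin": 0, "gripper": 0.6}, {"tx": 0, "ty": 0, "tz": 0, "spin": 0, "gripper": 0.8}, {"tx": 0, "ty": 0, "tz": 0, "spin": 0, "gripper": 0.8}, {"tx": 0, "ty": 0, "tz": 0, "spin": 0, "gripper": 0.8}])

```text
t: 7.6
eef_pos: [0.5476, -0.1094, 0.0291]
orientation: [-0.0, 0.999, -0.034, 0.0]
wrist_force: [0.7, 2.8, -0.8]
gripper_width: 0.133
gripper_force: 30.0
```

step_arm(commands=[{"tx": 0, "ty": -0.005, "tz": 0, "spin": 0, "gripper": 1}, {"tx": 0, "ty": -0.007, "tz": 0, "spin": 0, "gripper": 1}, {"tx": 0, "ty": -0.007, "tz": 0, "spin": 0, "gripper": 1}, {"tx": 0, "ty": -0.006, "tz": 0, "spin": 0, "gripper": 1}, {"tx": 0, "ty": -0.004, "tz": 0, "spin": 0, "gripper": 1}])

```text
t: 8.22
eef_pos: [0.5495, -0.0806, 0.029]
orientation: [0.0, 0.999, -0.034, 0.0]
wrist_force: [0.3, -5.4, 0.6]
gripper_width: 0.133
gripper_force: 30.0
```

step_arm(commands=[{"tx": 0, "ty": -0.002, "tz": 0, "spin": 0, "gripper": 1}, {"tx": 0, "ty": -0.002, "tz": 0, "spin": 0, "gripper": 1}])

```text
t: 8.48
eef_pos: [0.5498, -0.0767, 0.0291]
orientation: [0.0, 0.999, -0.034, 0.0]
wrist_force: [1.4, -4.3, -0.1]
gripper_width: 0.132
gripper_force: 30.0
```

step_arm(commands=[{"tx": 0, "ty": -0.001, "tz": 0, "spin": 0, "gripper": 1}, {"tx": 0, "ty": -0.001, "tz": 0, "spin": 0, "gripper": 1}])

```text
t: 8.72
eef_pos: [0.5499, -0.0748, 0.029]
orientation: [0.0, 0.999, -0.034, 0.0]
wrist_force: [0.3, -4.2, 1.0]
gripper_width: 0.133
gripper_force: 30.0
```

step_arm(commands=[{"tx": 0, "ty": -0.001, "tz": 0, "spin": 0, "gripper": 1}, {"tx": 0, "ty": -0.001, "tz": 0, "spin": 0, "gripper": 1}])

```text
t: 8.98
eef_pos: [0.5501, -0.0728, 0.029]
orientation: [-0.0, 0.999, -0.034, 0.0]
wrist_force: [1.2, -3.8, 1.1]
gripper_width: 0.131
gripper_force: 30.0
```

step_arm(commands=[{"tx": 0, "ty": -0.001, "tz": 0, "spin": 0, "gripper": 1}])

```text
t: 9.1
eef_pos: [0.5502, -0.0718, 0.029]
orientation: [-0.0, 0.999, -0.034, 0.0]
wrist_force: [1.0, -4.6, 2.1]
gripper_width: 0.134
gripper_force: 30.0
```

step_arm(commands=[{"tx": 0, "ty": -0.001, "tz": 0, "spin": 0, "gripper": 1}])

```text
t: 9.22
eef_pos: [0.5501, -0.0714, 0.029]
orientation: [0.0, 0.999, -0.034, -0.0]
wrist_force: [2.1, -11.0, -0.0]
gripper_width: 0.131
gripper_force: 30.0
```

step_arm(commands=[{"tx": 0, "ty": 0, "tz": 0, "spin": 0, "gripper": 0.3}, {"tx": 0, "ty": 0, "tz": 0, "spin": 0, "gripper": 0.3}, {"tx": 0, "ty": 0, "tz": -0.012, "spin": 0, "gripper": 0.3}, {"tx": 0, "ty": 0, "tz": 0, "spin": 0, "gripper": 0.3}, {"tx": 0, "ty": 0, "tz": 0, "spin": 0, "gripper": 0.3}])

```text
t: 9.85
eef_pos: [0.5502, -0.0707, 0.0412]
orientation: [-0.0, 0.999, -0.034, 0.0]
wrist_force: [0.2, -0.2, -0.7]
gripper_width: 0.352
gripper_force: 0.0
```

step_arm(commands=[{"tx": 0, "ty": 0, "tz": 0, "spin": 0, "gripper": 0.7}, {"tx": 0, "ty": 0, "tz": 0, "spin": 0, "gripper": 0.8}, {"tx": 0, "ty": 0, "tz": 0, "spin": 0, "gripper": 0.8}])

```text
t: 10.22
eef_pos: [0.5499, -0.0714, 0.0408]
orientation: [0.0, 0.999, -0.034, -0.0]
wrist_force: [0.6, -3.5, 0.1]
gripper_width: 0.125
gripper_force: 30.0
```

step_arm(commands=[{"tx": 0, "ty": 0, "tz": 0, "spin": 0, "gripper": 0}, {"tx": 0, "ty": 0, "tz": 0, "spin": 0, "gripper": 0}, {"tx": 0, "ty": 0, "tz": -0.03, "spin": 0, "gripper": 0}, {"tx": 0, "ty": 0, "tz": -0.04, "spin": 0, "gripper": 0}, {"tx": 0, "ty": 0, "tz": -0.04, "spin": 0, "gripper": 0}])

```text
t: 10.85
eef_pos: [0.5499, -0.0706, 0.1521]
orientation: [-0.0, 0.999, -0.034, -0.0]
wrist_force: [0.7, 0.4, 0.6]
gripper_width: 0.493
gripper_force: 0.0
```

Run:
```python
from h import *
p,a,s=pose();print(p,a,s['wrist_force']); plan([.562,.1035,.15],230.5,0)
```

```text
[ 0.54994917 -0.07063163  0.15206755] -93.87544146534171 [0.74957632 0.42988594 0.55983202]
{"tx":0.000,"ty":-0.044,"tz":0.001,"spin":0.155,"gripper":0},{"tx":-0.007,"ty":-0.043,"tz":0.001,"spin":0.155,"gripper":0},{"tx":-0.013,"ty":-0.042,"tz":0.001,"spin":0.155,"gripper":0},{"tx":-0.020,"ty":-0.039,"tz":0.001,"spin":0.155,"gripper":0},
```

step_arm(commands=[{"tx": 0.0, "ty": -0.044, "tz": 0.001, "spin": 0.155, "gripper": 0}, {"tx": -0.007, "ty": -0.043, "tz": 0.001, "spin": 0.155, "gripper": 0}, {"tx": -0.013, "ty": -0.042, "tz": 0.001, "spin": 0.155, "gripper": 0}, {"tx": -0.02, "ty": -0.039, "tz": 0.001, "spin": 0.155, "gripper": 0}, {"tx": 0, "ty": 0, "tz": 0, "spin": 0, "gripper": 0}])

```text
t: 11.48
eef_pos: [0.5619, 0.1069, 0.1467]
orientation: [-0.0, 0.942, -0.337, -0.0]
wrist_force: [-1.0, 0.4, -0.1]
gripper_width: 0.498
gripper_force: 0.0
```

Run:
```python
from h import *
camera('scene');c=snap('scene');p,a,s=pose();print(p,a,s['wrist_force']); plan([.562,.1035,.10],230.5,0)
y=np.array([np.cos(np.radians(a)),np.sin(np.radians(a)),0])
im=cv2.resize(c['color'][130:280,240:440,::-1],None,fx=4,fy=4,interpolation=cv2.INTER_CUBIC)
f=lambda P:tuple(int(v) for v in (np.array(proj(c,P))-[240,130])*4+2)
b=np.array([np.cos(np.radians(140.5)),np.sin(np.radians(140.5)),0]);pb=np.cross(b,[0,0,1])
for d in(-.028,.028):
    for w in(-.006,.006): cv2.circle(im,f(np.array([.562,.1035,.128])+d*b+w*pb),2,(0,255,0),-1)
for d in(-.022,.022): cv2.circle(im,f(p+[0,0,.03]+y*d),2,(0,0,255),-1)
cv2.imwrite('pics/k1.png',im)
```

```text
[0.56148625 0.1046341  0.14676602] -129.2635292851175 [ 1.1071042   0.28018221 -0.0132216 ]
{"tx":0.001,"ty":0.001,"tz":0.047,"spin":0.004,"gripper":0},
```

View pics/k1.png

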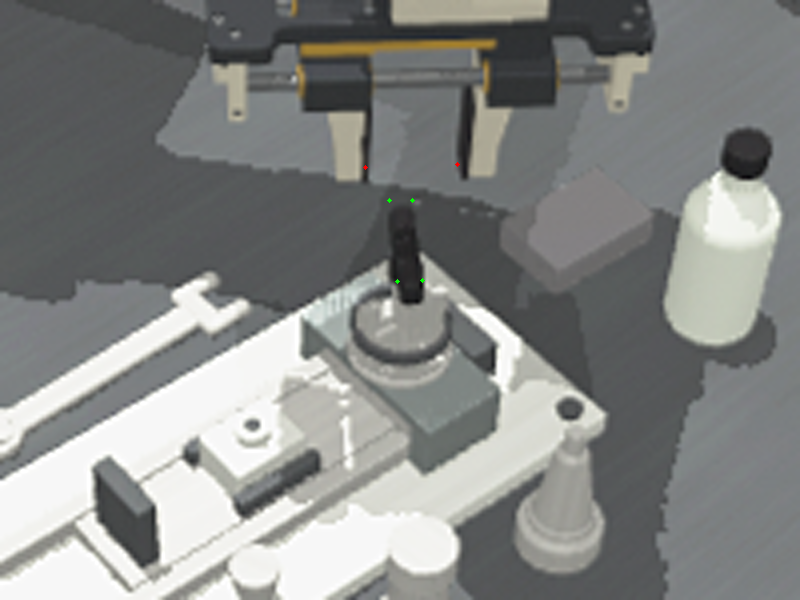

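step_arm(commands=[{"tx": 0.0, "ty": 0.0, "tz": 0.025, "spin": 0.004, "gripper": 0}, {"tx": 0, "ty": 0, "tz": 0.02, "spin": 0, "gripper": 0}, {"tx": 0, "ty": 0, "tz": 0.012, "spin": 0, "gripper": 0}, {"tx": 0, "ty": 0, "tz": 0.008, "spin": 0, "gripper": 0}, {"tx": 0, "ty": 0, "tz": 0, "spin": 0, "gripper": 0}])

```text
t: 12.2
eef_pos: [0.5617, 0.1038, 0.0818]
orientation: [0.0, 0.941, -0.339, -0.0]
wrist_force: [-0.2, -0.0, -0.4]
gripper_width: 0.5
gripper_force: 0.0
```

step_arm(commands=[{"tx": 0, "ty": 0, "tz": 0, "spin": 0, "gripper": 0.5}, {"tx": 0, "ty": 0, "tz": 0, "spin": 0, "gripper": 0.65}, {"tx": 0, "ty": 0, "tz": 0, "spin": 0, "gripper": 0.75}, {"tx": 0, "ty": 0, "tz": 0, "spin": 0, "gripper": 0.8}])

```text
t: 12.7
eef_pos: [0.5626, 0.1044, 0.0832]
orientation: [-0.0, 0.941, -0.339, 0.001]
wrist_force: [-1.7, 0.5, 4.3]
gripper_width: 0.135
gripper_force: 51.7
```

Run:
```python
from h import *
p,a,s=pose();print(p,a,s['wrist_force'],s['ft_torque'],s['gripper_width'],s['gripper_force'])
```

```text
[0.56259712 0.10438667 0.08318249] -129.59638683082466 [-1.66242049  0.52230517  4.26775052] [ 0.18969463  0.59263051 -0.08829293] 0.13537299220562693 51.74819827079773
```

step_arm(commands=[{"tx": 0, "ty": 0, "tz": -0.001, "spin": 0, "gripper": 1}, {"tx": 0, "ty": 0, "tz": -0.001, "spin": 0, "gripper": 1}, {"tx": 0, "ty": 0, "tz": -0.001, "spin": 0, "gripper": 1}])

```text
t: 13.08
eef_pos: [0.5621, 0.1044, 0.0842]
orientation: [-0.0, 0.941, -0.339, 0.0]
wrist_force: [6.9, 0.9, -9.2]
gripper_width: 0.133
gripper_force: 51.1
```

step_arm(commands=[{"tx": 0, "ty": 0, "tz": -0.001, "spin": 0, "gripper": 1}])

```text
t: 13.2
eef_pos: [0.5621, 0.1044, 0.0851]
orientation: [-0.0, 0.941, -0.339, -0.0]
wrist_force: [4.8, 0.9, -10.4]
gripper_width: 0.136
gripper_force: 51.1
```

step_arm(commands=[{"tx": 0, "ty": 0, "tz": -0.001, "spin": 0, "gripper": 1}])

```text
t: 13.32
eef_pos: [0.5621, 0.1044, 0.086]
orientation: [-0.0, 0.941, -0.339, -0.0]
wrist_force: [5.9, 1.5, -10.2]
gripper_width: 0.129
gripper_force: 51.0
```

step_arm(commands=[{"tx": 0, "ty": 0, "tz": -0.001, "spin": 0, "gripper": 1}])

```text
t: 13.45
eef_pos: [0.5621, 0.1044, 0.087]
orientation: [-0.0, 0.941, -0.339, -0.0]
wrist_force: [6.6, 1.4, -10.2]
gripper_width: 0.131
gripper_force: 51.0
```

step_arm(commands=[{"tx": 0, "ty": 0, "tz": -0.001, "spin": 0, "gripper": 1}])

```text
t: 13.58
eef_pos: [0.5621, 0.1044, 0.088]
orientation: [-0.0, 0.941, -0.339, -0.0]
wrist_force: [6.5, 1.2, -10.4]
gripper_width: 0.132
gripper_force: 51.0
```

step_arm(commands=[{"tx": 0, "ty": 0, "tz": -0.001, "spin": 0, "gripper": 1}])

```text
t: 13.7
eef_pos: [0.5621, 0.1044, 0.0889]
orientation: [-0.0, 0.941, -0.339, -0.0]
wrist_force: [5.8, 1.3, -10.9]
gripper_width: 0.13
gripper_force: 51.0
```

step_arm(commands=[{"tx": 0, "ty": 0, "tz": -0.001, "spin": 0, "gripper": 1}])

```text
t: 13.82
eef_pos: [0.5621, 0.1044, 0.0899]
orientation: [-0.0, 0.941, -0.339, -0.0]
wrist_force: [6.3, 1.0, -10.8]
gripper_width: 0.135
gripper_force: 51.0
```

step_arm(commands=[{"tx": 0, "ty": 0, "tz": -0.001, "spin": 0, "gripper": 1}])

```text
t: 13.95
eef_pos: [0.562, 0.1044, 0.0909]
orientation: [-0.0, 0.941, -0.339, -0.0]
wrist_force: [6.6, 1.2, -11.8]
gripper_width: 0.128
gripper_force: 51.0
```

step_arm(commands=[{"tx": 0, "ty": 0, "tz": -0.001, "spin": 0, "gripper": 1}])

```text
t: 14.08
eef_pos: [0.5621, 0.1044, 0.0918]
orientation: [-0.0, 0.941, -0.339, -0.0]
wrist_force: [7.1, 0.4, -12.5]
gripper_width: 0.13
gripper_force: 51.0
```

step_arm(commands=[{"tx": 0, "ty": 0, "tz": -0.001, "spin": 0, "gripper": 1}])

```text
t: 14.2
eef_pos: [0.5621, 0.1044, 0.0928]
orientation: [-0.0, 0.941, -0.339, -0.0]
wrist_force: [6.3, 1.0, -11.5]
gripper_width: 0.132
gripper_force: 51.0
```

step_arm(commands=[{"tx": 0, "ty": 0, "tz": -0.001, "spin": 0, "gripper": 1}])

```text
t: 14.32
eef_pos: [0.562, 0.1044, 0.0938]
orientation: [-0.0, 0.941, -0.339, -0.0]
wrist_force: [6.1, 0.4, -11.9]
gripper_width: 0.135
gripper_force: 51.0
```

step_arm(commands=[{"tx": 0, "ty": 0, "tz": -0.001, "spin": 0, "gripper": 1}])

```text
t: 14.45
eef_pos: [0.562, 0.1044, 0.0947]
orientation: [-0.0, 0.941, -0.339, -0.0]
wrist_force: [6.4, 0.8, -11.9]
gripper_width: 0.138
gripper_force: 51.0
```

step_arm(commands=[{"tx": 0, "ty": 0, "tz": -0.001, "spin": 0, "gripper": 1}])

```text
t: 14.58
eef_pos: [0.562, 0.1044, 0.0957]
orientation: [-0.0, 0.941, -0.339, -0.0]
wrist_force: [6.8, 0.3, -11.8]
gripper_width: 0.135
gripper_force: 51.0
```

step_arm(commands=[{"tx": 0, "ty": 0, "tz": -0.001, "spin": 0, "gripper": 1}])

```text
t: 14.7
eef_pos: [0.562, 0.1044, 0.0967]
orientation: [-0.0, 0.941, -0.339, -0.0]
wrist_force: [8.4, 0.6, -12.7]
gripper_width: 0.13
gripper_force: 50.9
```

step_arm(commands=[{"tx": 0, "ty": 0, "tz": -0.001, "spin": 0, "gripper": 1}])

```text
t: 14.82
eef_pos: [0.562, 0.1044, 0.0977]
orientation: [-0.0, 0.941, -0.339, -0.0]
wrist_force: [6.8, 0.0, -12.6]
gripper_width: 0.138
gripper_force: 50.9
```

step_arm(commands=[{"tx": 0, "ty": 0, "tz": -0.001, "spin": 0, "gripper": 1}])

```text
t: 14.95
eef_pos: [0.562, 0.1044, 0.0986]
orientation: [-0.0, 0.941, -0.339, -0.0]
wrist_force: [6.9, 0.6, -13.4]
gripper_width: 0.137
gripper_force: 50.9
```

step_arm(commands=[{"tx": 0, "ty": 0, "tz": -0.001, "spin": 0, "gripper": 1}])

```text
t: 15.08
eef_pos: [0.562, 0.1044, 0.0996]
orientation: [-0.0, 0.941, -0.339, -0.0]
wrist_force: [7.0, 1.0, -13.5]
gripper_width: 0.133
gripper_force: 50.9
```

step_arm(commands=[{"tx": 0, "ty": 0, "tz": -0.0005, "spin": 0, "gripper": 1}])

```text
t: 15.2
eef_pos: [0.562, 0.1044, 0.1001]
orientation: [-0.0, 0.941, -0.339, -0.0]
wrist_force: [6.7, 0.7, -12.4]
gripper_width: 0.129
gripper_force: 50.9
```

step_arm(commands=[{"tx": 0, "ty": 0, "tz": -0.0005, "spin": 0, "gripper": 1}])

```text
t: 15.32
eef_pos: [0.5619, 0.1044, 0.1002]
orientation: [-0.0, 0.941, -0.339, -0.0]
wrist_force: [8.8, 0.3, -18.1]
gripper_width: 0.133
gripper_force: 50.0
```

step_arm(commands=[{"tx": 0.0004, "ty": -0.0003, "tz": 0.0012, "spin": 0, "gripper": 1}, {"tx": 0, "ty": 0, "tz": 0, "spin": 0.06, "gripper": 1}, {"tx": 0, "ty": 0, "tz": 0, "spin": 0.06, "gripper": 1}])

```text
t: 15.7
eef_pos: [0.5622, 0.1045, 0.0992]
orientation: [-0.0, 0.918, -0.396, -0.0]
wrist_force: [6.4, 1.9, -13.1]
gripper_width: 0.132
gripper_force: 50.2
```

Run:
```python
from h import *
p,a,s=pose();print(p,a,s['wrist_force'],s['ft_torque'],s['gripper_width'],s['gripper_force'])
```

```text
[0.56222493 0.10450156 0.09920141] -136.6426910446566 [  6.35010056   1.85299063 -13.12432386] [ 0.64046827 -2.32994763  0.02949777] 0.1322182132084828 50.22456720471382
```

step_arm(commands=[{"tx": 0, "ty": 0, "tz": 0, "spin": 0.08, "gripper": 1}, {"tx": 0, "ty": 0, "tz": 0, "spin": 0.08, "gripper": 1}, {"tx": 0, "ty": 0, "tz": 0, "spin": 0.08, "gripper": 1}])

```text
t: 16.08
eef_pos: [0.5626, 0.1048, 0.0994]
orientation: [-0.0, 0.864, -0.503, -0.0]
wrist_force: [6.6, 2.7, -13.2]
gripper_width: 0.131
gripper_force: 50.2
```

Run:
```python
from h import *
p,a,s=pose();print(p,a,s['wrist_force'],s['ft_torque'],s['gripper_width'],s['gripper_force'])
```

```text
[0.56264609 0.10476282 0.09939783] -150.42614349842884 [  6.64979359   2.672521   -13.1706497 ] [ 0.8684223  -2.59601997  0.03972511] 0.13097039881233494 50.17206430435181
```

step_arm(commands=[{"tx": 0, "ty": 0, "tz": 0, "spin": 0.08, "gripper": 1}, {"tx": 0, "ty": 0, "tz": 0, "spin": 0.08, "gripper": 1}, {"tx": 0, "ty": 0, "tz": 0, "spin": 0.08, "gripper": 1}])

```text
t: 16.45
eef_pos: [0.5631, 0.105, 0.0996]
orientation: [-0.001, 0.798, -0.603, -0.0]
wrist_force: [8.3, 3.2, -13.7]
gripper_width: 0.131
gripper_force: 50.1
```

step_arm(commands=[{"tx": 0, "ty": 0, "tz": 0, "spin": 0.08, "gripper": 1}, {"tx": 0, "ty": 0, "tz": 0, "spin": 0.08, "gripper": 1}, {"tx": 0, "ty": 0, "tz": 0, "spin": 0.08, "gripper": 1}])

```text
t: 16.82
eef_pos: [0.5636, 0.1051, 0.0998]
orientation: [-0.001, 0.72, -0.694, 0.0]
wrist_force: [9.2, 3.2, -12.9]
gripper_width: 0.13
gripper_force: 50.1
```

Run:
```python
from h import *
p,a,s=pose();print(p,a,s['wrist_force'],s['ft_torque'],s['gripper_width'],s['gripper_force'])
```

```text
[0.56356769 0.10510576 0.09976292] -177.9111211399452 [  9.15250561   3.19510314 -12.94062955] [ 0.92574713 -3.46344859  0.01904576] 0.13006619285728335 50.11119917035103
```

step_arm(commands=[{"tx": 0, "ty": 0, "tz": 0, "spin": 0.05, "gripper": 1}, {"tx": 0, "ty": 0, "tz": 0, "spin": 0.05, "gripper": 1}, {"tx": 0, "ty": 0, "tz": 0, "spin": 0, "gripper": 1}])

```text
t: 17.2
eef_pos: [0.5638, 0.1051, 0.0999]
orientation: [0.001, -0.685, 0.729, -0.0]
wrist_force: [9.6, 2.2, -13.3]
gripper_width: 0.13
gripper_force: 50.1
```

Run:
```python
from h import *
p,a,s=pose();print(p,a,s['wrist_force'],s['ft_torque'],s['gripper_width'],s['gripper_force'])
```

```text
[0.5637627  0.10512924 0.09986121] 176.47132418386389 [  9.58063442   2.2318546  -13.33822596] [ 0.83833791 -3.54339408  0.02129104] 0.13026222578284777 50.112634152173996
```

step_arm(commands=[{"tx": 0, "ty": -0.0005, "tz": 0.004, "spin": 0, "gripper": 1}, {"tx": 0, "ty": 0, "tz": 0.004, "spin": 0, "gripper": 1}, {"tx": 0, "ty": 0, "tz": 0.004, "spin": 0, "gripper": 1}])

```text
t: 17.58
eef_pos: [0.5639, 0.1051, 0.0879]
orientation: [0.001, -0.685, 0.728, -0.0]
wrist_force: [7.7, 3.2, -10.4]
gripper_width: 0.135
gripper_force: 50.3
```

step_arm(commands=[{"tx": 0, "ty": 0, "tz": 0.003, "spin": 0, "gripper": 1}, {"tx": 0, "ty": 0, "tz": 0.003, "spin": 0, "gripper": 1}])

```text
t: 17.82
eef_pos: [0.564, 0.1051, 0.0821]
orientation: [0.001, -0.685, 0.728, -0.0]
wrist_force: [6.4, 2.8, -9.3]
gripper_width: 0.136
gripper_force: 50.3
```

step_arm(commands=[{"tx": 0, "ty": 0, "tz": 0.002, "spin": 0, "gripper": 1}, {"tx": 0, "ty": 0, "tz": 0.002, "spin": 0, "gripper": 1}])

```text
t: 18.08
eef_pos: [0.564, 0.1051, 0.0782]
orientation: [0.001, -0.685, 0.728, -0.0]
wrist_force: [5.9, 2.8, -8.6]
gripper_width: 0.131
gripper_force: 50.4
```

step_arm(commands=[{"tx": 0, "ty": 0, "tz": 0.002, "spin": 0, "gripper": 1}])

```text
t: 18.2
eef_pos: [0.564, 0.105, 0.0763]
orientation: [0.001, -0.685, 0.728, -0.0]
wrist_force: [7.4, 2.4, -9.4]
gripper_width: 0.137
gripper_force: 50.4
```

step_arm(commands=[{"tx": 0, "ty": 0, "tz": 0.002, "spin": 0, "gripper": 1}, {"tx": 0, "ty": 0, "tz": 0.001, "spin": 0, "gripper": 1}])

```text
t: 18.45
eef_pos: [0.564, 0.1051, 0.0734]
orientation: [0.001, -0.685, 0.728, -0.0]
wrist_force: [5.7, 3.5, -7.8]
gripper_width: 0.133
gripper_force: 50.4
```

step_arm(commands=[{"tx": 0, "ty": 0, "tz": 0, "spin": 0, "gripper": 0.3}, {"tx": 0, "ty": 0, "tz": 0, "spin": 0, "gripper": 0.3}, {"tx": 0, "ty": 0, "tz": 0, "spin": 0, "gripper": 0.3}])

```text
t: 18.82
eef_pos: [0.5625, 0.1039, 0.0738]
orientation: [-0.0, -0.685, 0.728, 0.0]
wrist_force: [0.4, 0.2, -0.5]
gripper_width: 0.343
gripper_force: 0.0
```

step_arm(commands=[{"tx": 0, "ty": 0, "tz": -0.03, "spin": 0, "gripper": 0.3}, {"tx": 0, "ty": 0, "tz": -0.05, "spin": 0, "gripper": 0.3}, {"tx": 0, "ty": 0, "tz": -0.05, "spin": 0, "gripper": 0.3}])

```text
t: 19.2
eef_pos: [0.5623, 0.1038, 0.2052]
orientation: [-0.0, -0.685, 0.728, 0.0]
wrist_force: [1.5, -0.5, 0.1]
gripper_width: 0.346
gripper_force: 0.0
```

Run:
```python
from h import *
p,a,s=pose();print(p,a,s['wrist_force']); plan([.45,-.25,.22],176,0.3)
```

```text
[0.56227988 0.10376303 0.2051601 ] 176.50519148612216 [ 1.53719975 -0.47071252  0.10172397]
{"tx":0.051,"ty":0.013,"tz":-0.002,"spin":0.001,"gripper":0.3},{"tx":0.051,"ty":0.013,"tz":-0.002,"spin":0.001,"gripper":0.3},{"tx":0.051,"ty":0.013,"tz":-0.002,"spin":0.001,"gripper":0.3},{"tx":0.051,"ty":0.013,"tz":-0.002,"spin":0.001,"gripper":0.3},{"tx":0.051,"ty":0.013,"tz":-0.002,"spin":0.001,"gripper":0.3},
{"tx":0.052,"ty":0.013,"tz":-0.002,"spin":0.001,"gripper":0.3},{"tx":0.052,"ty":0.013,"tz":-0.002,"spin":0.001,"gripper":0.3},
```

step_arm(commands=[{"tx": 0.051, "ty": 0.013, "tz": -0.002, "spin": 0, "gripper": 0.3}, {"tx": 0.051, "ty": 0.013, "tz": -0.002, "spin": 0, "gripper": 0.3}, {"tx": 0.051, "ty": 0.013, "tz": -0.002, "spin": 0, "gripper": 0.3}, {"tx": 0.051, "ty": 0.013, "tz": -0.002, "spin": 0, "gripper": 0.3}, {"tx": 0.051, "ty": 0.013, "tz": -0.002, "spin": 0, "gripper": 0.3}])

```text
t: 19.82
eef_pos: [0.4814, -0.1479, 0.2142]
orientation: [0.0, -0.685, 0.728, -0.0]
wrist_force: [1.2, -1.1, 0.6]
gripper_width: 0.349
gripper_force: 0.0
```

step_arm(commands=[{"tx": 0.051, "ty": 0.013, "tz": 0, "spin": 0, "gripper": 0.3}, {"tx": 0.04, "ty": 0.01, "tz": 0, "spin": 0, "gripper": 0.3}, {"tx": 0, "ty": 0, "tz": 0, "spin": 0, "gripper": 0.3}])

```text
t: 20.2
eef_pos: [0.4525, -0.2379, 0.2138]
orientation: [-0.0, -0.684, 0.73, 0.0]
wrist_force: [0.9, 0.2, -0.4]
gripper_width: 0.35
gripper_force: 0.0
```

Run:
```python
from h import *
np.set_printoptions(precision=4,suppress=True)
cs={n:snap(n) for n in('scene','top')}
old={n:cv2.imread(f'pics/{n}0.png')[:,:,::-1] for n in cs}
for t in['knob_grip','shuttle_handle','stop']:
    L={n:landmark_of(n,t) for n in cs}
    print(t,[(n,d['position'],round(d['confidence'],2)) for n in cs for d in L[n][:1]])
    if all(L.values()): print(tri(cs['scene'],L['scene'][0]['position'],cs['top'],L['top'][0]['position']))
c=cs['top']
def bar(im,z):
    q=cv2.resize(im[225:275,250:295],None,fx=8,fy=8,interpolation=cv2.INTER_CUBIC)
    d=(q.max(axis=2)<62).astype(np.uint8); n,l,st,ce=cv2.connectedComponentsWithStats(d); k=1+st[1:,4].argmax()
    bp=cv2.boxPoints(cv2.minAreaRect(np.argwhere(l==k)[:,::-1].astype(np.float32)))/8+[250,225]
    W=np.array([atz(c,p,z) for p in bp]); print('bar',W.mean(0))
    for i in(0,1): e=W[i+1]-W[i]; print(np.linalg.norm(e),np.degrees(np.arctan2(e[1],e[0])))
bar(old['top'],.128);bar(c['color'],.116)
# scene: dark bar extents vs model at both heights
sc=cs['scene']
for h in(.116,.124):
    for d in(-.028,.028): print(h,d,np.round(proj(sc,[.5625+.068*d,.104+.998*d,h]),1))
for n,im in(('old',old['scene']),('new',sc['color'])):
    g=(im[165:225,320:362].max(axis=2)<50).astype(np.uint8); k,l,st,ce=cv2.connectedComponentsWithStats(g)
    for i in range(1,k):
        if st[i,4]>20: print(n,st[i]+[320,165,0,0,0])
```

```text
knob_grip [('scene', [339.1, 197.5], 0.82), ('top', [271.5, 249.2], 0.64)]
(array([0.5631, 0.1003, 0.1087]), np.float64(0.0020104456698726287))
shuttle_handle [('scene', [269.4, 257.1], 0.83), ('top', [276.3, 256.5], 0.5)]
(array([ 0.5268,  0.0349, -0.0315]), np.float64(0.15294619249586283))
stop [('scene', [347.5, 222.4], 0.51), ('top', [259.4, 254.7], 0.64)]
(array([0.5624, 0.1342, 0.0073]), np.float64(0.003676941321607933))
bar [0.5625 0.1056 0.128 ]
0.057986239013600394 -39.202090890187876
0.006128995121684347 -129.71167007797018
bar [0.5646 0.1014 0.116 ]
0.011712956717994336 -9.710699717808723
0.05439498988524342 -100.54959836485514
0.116 -0.028 [330.1 200. ]
0.116 0.028 [351.5 187.7]
0.124 -0.028 [330.2 197.2]
0.124 0.028 [351.8 184.9]
old [338 192   8  14  38]
new [330 192  23  15 109]
```

```bash
python3 -c "
from rig import *
print(finish_job())"
```

```text
the job is handed in; nothing more can be done
None
```

I slid the shuttle home against the stop with light contact (about 11 N), then lifted the knob, turned it clockwise and lowered it into the deep notch; I handed the job in at about 20 s. Triangulating the knob bar gives z = 0.1087 m against 0.108 m when locked, so the plunger should be in the hole. I touched the pull stop lightly (about 5 N over the spring). A rough top-view fit put the bar about 7° off the travel, but I released it at about 0.5° by the gripper's angle. The job's verdict was not shown.

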